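# Slide the laundry caddy past its spring catch

## Robot

A 6-joint arm with a two-finger parallel gripper is mounted at the origin on the work surface. World frame = base frame: x ahead of the robot, y to its left, z up, the work surface at z = 0. Lengths are in mm, angles in rad, forces in N, time in s.
With the tool pointing down it reaches from about 275 to 750 mm from the base axis. Payload 10.2 kg.
Tool frame: the origin (TCP) lies at the very end of the fingers, on their centre line; the grasp point (between the pads) lies 19 mm behind it; z points along the fingers, y is the direction in which the jaws open and shut (so a half turn about z gives the same grasp; the last joint's range is limited). The gripper opens to 85 mm and grips with 20 to 120 N. Pads are 22 mm wide; open, the fingers measure 114 mm over their backs; the gripper's body (76 mm by 85 mm) begins 54 mm behind the grasp point. The pads swing forward as they close: fully open they stand 13 mm farther back than shut.
Start: joints at [-1.386, 0.313, 1.498, -0, 1.331, -0.223], TCP at [208.198, -481.959, 231.294] pointing down, gripper open.
Joint ranges: [-2.94, 2.94], [-0.97, 2.17], [0.19, 2.56], [-1.23, 4.37], [0.02, 3.11], [-2.88, 2.88]. Speed limits (rad/s): [2.39, 2.39, 3.01, 3.14, 3.14, 3.14].

## Interface

Orientations are given as a unit quaternion [w, x, y, z].
In Python, from rig import ctrl, eyes, order gives the robot as it stands.
- The arm moves only by the tool move_arm, never from a script. Its argument "deltas" is a list of rows, each a list of 6 numbers: the shift along the tool's x, y, z in cm, then the turn, a rotation vector about the tool's x, y, z in degrees. A call has exactly 10 rows; each row shifts and turns the commanded pose from where the row before left it, along the tool's axes as they then stand; what a row does not reach is not made up. A row lasts 1/10 s, in which the tool goes at most 50 mm and 8.59 degrees, less where a joint would pass 70% of its speed; a pose out of reach is approached as far as the arm can. A call is refused whole if a number of a shift passes 5 or a number of a turn 8.59, either way. A call with a gripper value outside its range is refused whole. "grip" is the finger opening in cm, from 0 to 8.54, set as the call begins (left out, the last holds). The fingers move at their own pace and stop on an object; "newtons" is the grip in N (left out, the last holds). Time passes only in rows, so rows that do not move let the fingers close, or fill a call up. It gives the time, the measured TCP pose, the force and the opening at its end, in the units of the state.
- ctrl.sense(): the state, without advancing time (a new reading comes with each control period).
- eyes.capture(name): name is "scene" or "top" or "wrist"; returns the picture (384x512x3 uint8, blue, green, red); there is no depth.
- eyes.camera_params(name): a dict with "K" (3x3 intrinsics, pixels), "camera_from_world" (4x4, takes a point from world to camera coordinates). Camera axes: x right, y down, z forward; pixel columns grow to the right and rows downward; lengths in mm; the calibration is good to about 2 mm. A picture is of the moment at which its call begins: read the wrist's pose just before it. camera_params takes no time and is no camera call; for the wrist camera it gives the pose at the moment of the call.
- order.finish_job(): hands the job in, once; it reports no verdict.
The state is a dict: "time_s": time; "joints": joint angles; "dq": joint speeds; "tau": joint torques, N m; "eef_pos": TCP position; "ee_rot": TCP orientation; "force": force on the tool from outside, world axes, zero at the start; "wrist_torque": the same for the moment, N m; "grip_width": opening from 0.0 (shut) to 1.0 (fully open).
Only numpy, scipy, OpenCV 4.12 (cv2) and the standard library are available. Lean on these libraries where they do the work, as an engineer would, in place of code of your own. Each camera call takes 0.05 s, during which the arm holds its last target.

## Task

Press the spring catch plate of the bamboo dock down with the fingertips and keep it down while pushing the teal caddy along the dock past the two red lugs, until the caddy is fully home at the end stop side and, once you let go, the lugs spring all the way up behind it. Push only: do not grip, lift or tip the caddy, and leave the mug, tin, ice cube tray and bottle opener where they are. Finish with the hand clear of everything.

Things in the scene. Friction and masses are not known exactly. Their poses are not given: they have to be found in the camera images.
- dock: Fixed bamboo dock 296 x 163 mm. Origin on the shelf surface, z up; the caddy must slide to +x, y lies across. It runs on two ledges (tops z = 29 mm, |y| 48.5 to 70.5 mm) between guide walls (inner faces y = +-73.5 mm, tops z = 43 mm), from x = -154 mm to an end stop 60 mm high with its face at x = 136 mm. The catch plate lies between the ledges.
- catch (a joint): How far the spring catch is pressed straight down, m: 0 up (rest), 0.014 at its lower stop. Plate and lugs are one piece. Up, the lugs stand 8 mm above the ledges and block the caddy; pressed over 8 mm (aim for 11) they are below its floor. Press anywhere on the plate: about 1.5 N starts it, 3.6 N bottoms it; it springs back. A caddy standing over the lugs keeps them down.
- catch_top (a point): Middle of the -x end edge of the catch's flat chrome plate, on its top face; moves with the catch. The plate runs from dock x = -155 to +40 mm, y = +-44 mm, its top at z = 26 mm when up, 12 mm when fully pressed. Black grip lines mark its -x end.
- lugs (a point): Point on the catch plate's top midway between the two red lugs (dock x = 34 mm, y = 0); moves with the catch. The lugs stand 11 mm above the plate at dock x = 30 to 38 mm, |y| = 30.5 to 43.5 mm, so a fingertip can run along the plate between them (61 mm gap).
- caddy: Loose teal caddy holding soap and a pot, about 0.9 kg, 90 (x) by 140 mm (y). Origin at the centre of its underside, on the ledges; axes as the dock's. Push on its -x wall: outer face at x = -45 mm, 34 mm high (the +x half rises to 54 mm). It starts 5 to 30 mm short of the lugs, with 65 to 90 mm of bare plate behind. Home, it has 8 mm of play: origin at dock x = 83 to 91 mm.
- mug: Pale grey ceramic mug, radius 41 mm, 92 mm high, origin at the centre of its underside. To be left alone.
- tin: Closed aluminium tin with a twist cap, radius 35 mm, 82 mm high, origin at the centre of its underside. To be left alone.
- ice_tray: Mauve ice cube tray, 140 x 75 x 24 mm (long along its x), origin at the centre of its underside. To be left alone.
- opener: Steel bottle opener lying flat, about 130 mm long (its x), 6 mm thick, origin near its middle on the underside. To be left alone.
Things that resemble listed ones, but are neither listed nor needed, are in the scene too. Of the things that look like the caddy, the smallest one is meant.

How it is judged:
By the outcome, as a careful person would: the job done as asked, in the order asked, and still so for the second after the job is handed in, with the robot touching nothing.
It also fails if it takes over 40 s, if anything falls off the work surface, if the arm or the gripper's body presses on something with over 40 N, if the wrist force passes 120 N, or if a joint passes its speed limit or range.

## Working session

There is one attempt and no reset: what is moved stays moved. The work goes in short steps, Python scripts to look and compute and a tool call to move; the robot and the scene stay as the last step left them, time stands still between calls to the robot, and variables do not carry over. Pictures are saved under pics/ and viewed, and the job is handed in when it is done.

Besides the shell and the picture viewer there is one more tool, called as a command line: name --pt "numbers of a row" for each row, then --argument value for the rest. move_arm: Moves the arm, as the interface text tells. Its arguments: {"type":"object","properties":{"deltas":{"type":"array"},"grip":{"type":"number"},"newtons":{"type":"number"}},"required":["deltas"]}

```bash
ls; mkdir -p pics; python3 - <<'E'
from rig import ctrl, eyes, order
import cv2,json
s=ctrl.sense();print({k:s[k] for k in('time_s','eef_pos','ee_rot','force','grip_width')})
for n in("scene","top","wrist"):
    cv2.imwrite(f"pics/{n}0.png",eyes.capture(n)); p=eyes.camera_params(n); print(n,p["K"],p["camera_from_world"])
E
```

```text
pics
{'time_s': 0.0, 'eef_pos': array([ 208.15048027, -481.67368891,  230.73256408]), 'ee_rot': array([-6.77065456e-04,  9.79282100e-01,  2.02499654e-01,  1.61088340e-05]), 'force': array([0.06246491, 0.79768121, 0.30111696]), 'grip_width': 1.0031730417105456}
scene [[379.71915815   0.         251.879137  ]
 [  0.         379.71915815 189.83571851]
 [  0.           0.           1.        ]] [[ 5.82495193e-01  8.12790299e-01 -8.44271174e-03 -3.36067663e+02]
 [ 6.45822419e-01 -4.69092952e-01 -6.02382939e-01 -2.82054325e+02]
 [-4.93571426e-01  3.45432674e-01 -7.98162587e-01  1.33315411e+03]
 [ 0.00000000e+00  0.00000000e+00  0.00000000e+00  1.00000000e+00]]
top [[390.07005086   0.         266.61520293]
 [  0.         390.07005086 185.59393337]
 [  0.           0.           1.        ]] [[ 9.88318044e-03 -9.99769284e-01  1.90709661e-02  2.01634433e+01]
 [-9.87639176e-01 -1.27433310e-02 -1.56225685e-01  5.22534388e+02]
 [ 1.56432669e-01 -1.72912266e-02 -9.87537257e-01  1.30441062e+03]
 [ 0.00000000e+00  0.00000000e+00  0.00000000e+00  1.00000000e+00]]
wrist [[269.94075088   0.         258.71260595]
 [  0.         269.94075088 187.93213259]
 [  0.           0.           1.        ]] [[ 3.96086925e-01 -9.18210682e-01 -2.07157464e-03 -5.23747126e+02]
 [-8.73615911e-01 -3.77542808e-01  3.07012487e-01 -3.99137487e+01]
 [-2.82684253e-01 -1.19793871e-01 -9.51703232e-01  3.80156848e+02]
 [ 0.00000000e+00  0.00000000e+00  0.00000000e+00  1.00000000e+00]]
```

View pics/scene0.png

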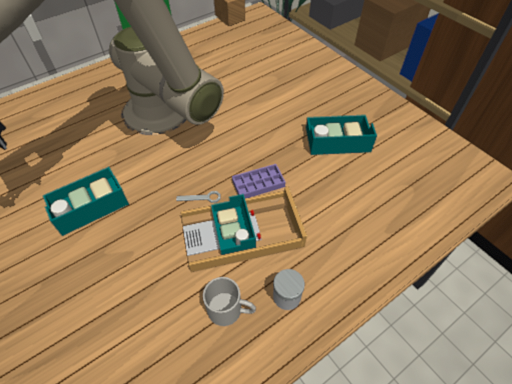

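View pics/top0.png

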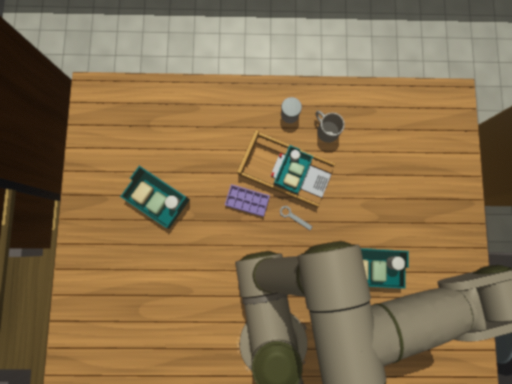

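View pics/wrist0.png

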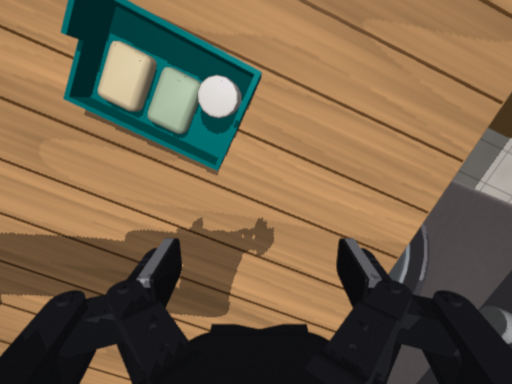

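The scene shows three teal candidates. They are in scene pixels (85,200), (340,134) and (233,222), or (385,268), (155,198) and (293,170) in the top view. The one in the dock at (233,222) is the smallest. Next is a close crop to check it.

```bash
python3 - <<'E'
import cv2
a=cv2.imread('pics/top0.png')[120:220,220:350];cv2.imwrite('pics/topc.png',cv2.resize(a,None,fx=6,fy=6,interpolation=cv2.INTER_CUBIC))
a=cv2.imread('pics/scene0.png')[155:275,170:310];cv2.imwrite('pics/scenec.png',cv2.resize(a,None,fx=5,fy=5,interpolation=cv2.INTER_CUBIC))
E
```

```text
(no output)
```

View pics/topc.png

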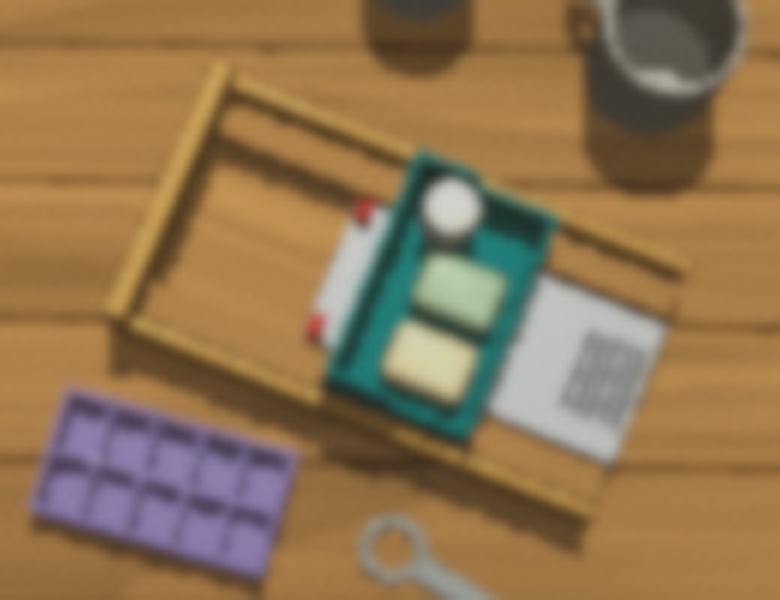

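View pics/scenec.png

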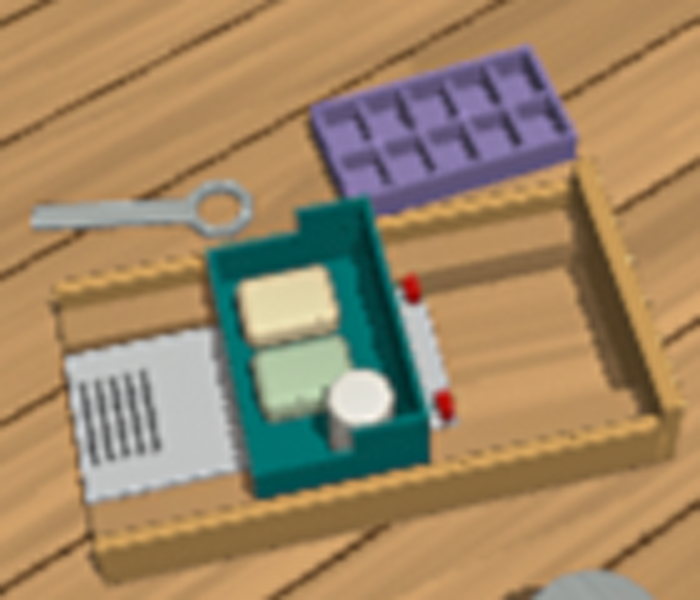

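The crops confirm the dock caddy is the smallest one. It sits between the bamboo walls, with the red lugs ahead of it at (365,210) and (316,327) in the top crop. The bare plate with its grip lines is at (615,375). Next I fit the dock pose.

```bash
cat > h.py <<'E'
from rig import ctrl, eyes, order
import cv2, numpy as np
from scipy.optimize import least_squares
from scipy.spatial.transform import Rotation as R
def proj(n,P,cam=None):
    c=cam or eyes.camera_params(n); M=np.array(c["camera_from_world"]);q=P@M[:3,:3].T+M[:3,3]
    q=q@np.array(c["K"]).T; return q[:,:2]/q[:,2:]
def d2w(p,P):
    c,s=np.cos(p[2]),np.sin(p[2]);P=np.asarray(P,float)
    return np.c_[p[0]+c*P[:,0]-s*P[:,1],p[1]+s*P[:,0]+c*P[:,1],P[:,2]]
E
python3 - <<'E'
from h import *
D={'top':((220,120),6,[(665,322,-155,-44,26),(612,462,-155,44,26),(218,65,142,-81.5,60),(110,312,142,81.5,60),(688,268,-154,-77.5,43),(588,515,-154,77.5,43),(365,210,34,-37,36),(316,327,34,37,36)]),
'scene':((170,155),5,[(67,355,-155,44,26),(88,500,-155,-44,26),(411,287,34,37,35),(445,405,34,-37,35),(583,160,142,81.5,60),(672,408,142,-81.5,60),(55,290,-154,77.5,43),(100,545,-154,-77.5,43)])}
C={'top':[(555,215,-45,-70,63),(467,440,-45,70,63)],'scene':[(210,250,-45,70,63),(250,468,-45,-70,63)]}
def res(p,names=D):
    o=[]
    for n in names:
        (a,b),f,L=D[n];L=np.array(L,float);px=(L[:,:2]+.5)/f-.5+[a,b]
        o.append((proj(n,d2w(p,L[:,2:]))-px).ravel())
    return np.concatenate(o)
for names in (['top'],['scene'],['top','scene']):
    r=least_squares(res,[520,-60,1.2],args=(names,),loss='soft_l1');print(names,r.x,np.round(res(r.x,names),1))
p=r.x
for n in C:
    (a,b),f,_=D[n];L=np.array(C[n],float);px=(L[:,:2]+.5)/f-.5+[a,b]
    def rc(t): 
        P=L[:,2:].copy();P[:,0]+=t[0];P[:,1]+=t[1];return (proj(n,d2w(p,P))-px).ravel()
    r=least_squares(rc,[-20,0]);print(n,'caddy x,y',r.x,r.fun)
np.save('dock.npy',p)
E
```

```text
['top'] [586.45002076 -37.42609871   1.18802357] [-0.1  0.6 -0.3  0.2  0.5 -0.6  0.   0.7  0.1 -0.1  0.7 -0.5 -0.5  0.1
 -0.3 -0.3]
['scene'] [589.65697825 -37.95074047   1.18521223] [-0.3  0.4 -0.1  0.3  0.3  0.1  0.2 -0.4  0.1 -0.4  1.   0.  -0.1 -0.4
 -1.3 -0.1]
['top', 'scene'] [588.44576366 -37.70510164   7.46902748] [-0.1  0.1 -0.3 -0.3  0.7 -1.2  0.1  0.   0.2 -0.6  0.6 -1.  -0.3 -0.5
 -0.2 -0.9 -0.5  0.1 -0.2 -0.1  0.1 -0.2  0.  -0.8 -0.1 -0.7  0.7 -0.4
 -0.3 -0.7 -1.4 -0.4]
top caddy x,y [-26.51222889   1.23281975] [ 0.25071707  0.17204217 -0.24688225 -0.16829088]
scene caddy x,y [-25.65919211   0.72083069] [-0.92792281 -1.05707577  0.85119388  0.87762893]
```

```bash
python3 - <<'E'
from h import *
p=np.load('dock.npy');p[2]-=2*np.pi;np.save('dock.npy',p);print(p)
s=ctrl.sense();Rt=R.from_quat(s['ee_rot'],scalar_first=True)
M=eyes.camera_params('wrist')['camera_from_world'];c=-M[:3,:3].T@M[:3,3]
print('cam in tool',Rt.inv().apply(c-s['eef_pos']),'cam axis in tool',Rt.inv().apply(M[2,:3]))
print('tool axes\n',Rt.as_matrix().round(3))
c=eyes.camera_params('top');M=c['camera_from_world'];o=-M[:3,:3].T@M[:3,3]
for n,u,v,z in(('mug rim',331,125,92),('tin',291,107,82),('pot',220+452/6,120+207/6,80),('opener near',220+390/6,120+548/6,5)):
    d=M[:3,:3].T@np.linalg.solve(c['K'],[u,v,1]);w=o+d*(z-o[2])/d[2];q=w[:2]-p[:2];cc,ss=np.cos(p[2]),np.sin(p[2])
    print(n,w.round(),'dock',(cc*q[0]+ss*q[1]).round(),(-ss*q[0]+cc*q[1]).round())
w=d2w(p,[(-115,0,80)])[0];print('target',w)
tx=np.array([np.cos(p[2]),np.sin(p[2]),0]);Rg=R.from_matrix(np.c_[tx,np.cross([0,0,-1],tx),[0,0,-1]])
print('rotvec deg',np.degrees((Rt.inv()*Rg).as_rotvec()),'shift tool cm',Rt.inv().apply(w-s['eef_pos'])/10)
E
```

```text
[588.44576366 -37.70510164   1.18584217]
cam in tool [  78.42633163   -0.37824287 -142.07164642] cam axis in tool [-0.30725019 -0.00122572  0.95162798]
tool axes
 [[ 0.918  0.397 -0.   ]
 [ 0.397 -0.918  0.001]
 [ 0.    -0.001 -1.   ]]
mug rim [ 726. -191.   92.] dock -90.0 -185.0
tin [792. -55.  82.] dock 61.0 -195.0
pot [624. -70.  80.] dock -16.0 -45.0
opener near [437. -40.   5.] dock -59.0 139.0
target [ 545.26134895 -144.28890118   80.        ]
rotvec deg [-4.70063476e-02 -3.51658311e-02 -4.45773457e+01] shift tool cm [ 44.3240761  -17.59490398  15.1155146 ]
```

move_arm --pt "1 -0.4 0.2 0 0 0" --pt "2 -0.8 0.4 0 0 0" --pt "3 -1.2 0.5 0 0 0" --pt "3 -1.2 0.5 0 0 0" --pt "3 -1.2 0.5 0 0 0" --pt "3 -1.2 0.5 0 0 0" --pt "3 -1.2 0.5 0 0 0" --pt "3 -1.2 0.5 0 0 0" --pt "3 -1.2 0.5 0 0 0" --pt "3 -1.2 0.5 0 0 0" --grip 0 --newtons 20

```text
time_s: 1.15
eef_pos: [414.1, -273.9, 185.0]
ee_rot: [-0.0, 0.979, 0.203, -0.0]
force: [0.2, -0.7, -0.0]
grip_width: -0.001
```

move_arm --pt "3 -1.2 0.5 0 0 0" --pt "3 -1.2 0.5 0 0 0" --pt "3 -1.2 0.5 0 0 0" --pt "3 -1.2 0.5 0 0 0" --pt "2.5 -1 0.5 0 0 0" --pt "1.8 -0.7 0.3 0 0 0" --pt "1 -0.5 0.2 0 0 -4.6" --pt "0 0 0 0 0 -8" --pt "0 0 0 0 0 -8" --pt "0 0 0 0 0 -8"

```text
time_s: 2.15
eef_pos: [544.2, -141.9, 155.0]
ee_rot: [-0.0, 0.898, 0.441, -0.0]
force: [0.3, 0.1, -0.0]
grip_width: -0.001
```

move_arm --pt "0 0 0 0 0 -8" --pt "0 0 0 0 0 -8" --pt "0 0 0 0 0 0" --pt "0 0 0 0 0 0" --pt "0 0 0 0 0 0" --pt "0 0 0 0 0 0" --pt "0 0 0 0 0 0" --pt "0 0 0 0 0 0" --pt "0 0 0 0 0 0" --pt "0 0 0 0 0 0"

```text
time_s: 3.15
eef_pos: [544.3, -142.9, 155.3]
ee_rot: [0.0, 0.829, 0.559, -0.0]
force: [-0.1, -0.0, 0.2]
grip_width: -0.002
```

```bash
cat > st.py <<'E'
from h import *
import sys
p=np.load('dock.npy')
s=ctrl.sense();Rt=R.from_quat(s['ee_rot'],scalar_first=True)
q=s['eef_pos'][:2]-p[:2];cc,ss=np.cos(p[2]),np.sin(p[2])
print('t',s['time_s'],'dock tip',(cc*q[0]+ss*q[1]).round(1),(-ss*q[0]+cc*q[1]).round(1),s['eef_pos'][2].round(1),'F dock',[round(float(x),2) for x in (cc*s['force'][0]+ss*s['force'][1],-ss*s['force'][0]+cc*s['force'][1],s['force'][2])],'grip',s['grip_width'],'tq',s['wrist_torque'].round(2))
tx=np.array([cc,ss,0]);Rg=R.from_matrix(np.c_[tx,np.cross([0,0,-1],tx),[0,0,-1]])
print('rot err',np.degrees((Rt.inv()*Rg).as_rotvec()).round(2))
for n in sys.argv[2:]: cv2.imwrite(f'pics/{n}{sys.argv[1]}.png',eyes.capture(n))
E
python3 st.py 1 wrist top
```

```text
t 3.15 dock tip -114.1 1.4 155.3 F dock [-0.04, 0.04, 0.17] grip -0.0015011225552292856 tq [-0.01 -0.   -0.06]
rot err [-0.    0.    0.01]
```

View pics/wrist1.png

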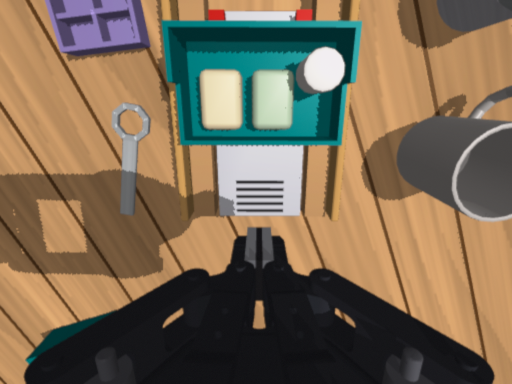

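The wrist view shows the tool is square to the dock. The plate end is at (218..301, 215), the lugs are at (217,14) and (304,14), and the caddy's -x rim is at row ~145. The mug and opener are well to the sides. I'll check the dock pose with these points.

```bash
python3 - <<'E'
from h import *
p=np.load('dock.npy')
L=np.array([(218,216,-155,44,26),(301,216,-155,-44,26),(217,20,30,37,37),(304,20,30,-37,37)],float)
f=lambda t:(proj('wrist',d2w(t,L[:,2:]))-L[:,:2]).ravel()
print(f(p).round(1));r=least_squares(f,p);print(r.x,r.fun.round(1))
C=np.array([(181,145,-45,70,63),(341,145,-45,-70,63)],float)
def g(t):
    P=C[:,2:].copy();P[:,0]+=t[0];P[:,1]+=t[1];return (proj('wrist',d2w(r.x,P))-C[:,:2]).ravel()
q=least_squares(g,[-25,0]);print('caddy',q.x,q.fun)
d=r.x-p;c,s=np.cos(p[2]),np.sin(p[2]);print('diff in dock',c*d[0]+s*d[1],-s*d[0]+c*d[1])
tip=proj('wrist',np.array([ctrl.sense()['eef_pos']]));print('tcp pixel',tip)
E
python3 - <<'E'
import cv2
a=cv2.imread('pics/wrist1.png')[0:260,160:370];cv2.imwrite('pics/w1c.png',cv2.resize(a,None,fx=2.3,fy=2.3,interpolation=cv2.INTER_CUBIC))
E
```

```text
[ 2.5  0.1 -0.   0.1  0.4 -0.2  1.1 -0.2]
[587.71196252 -37.47191619   1.18264855] [ 1.3  0.1 -1.2  0.3 -0.4 -0.3  0.3  0. ]
caddy [-26.56450994  -0.82713204] [-0.66674785 -0.17316329  0.66700326  0.29557992]
diff in dock -0.05943462248538009 0.7676633943451749
tcp pixel [[259.93887154 241.28586123]]
```

View pics/w1c.png

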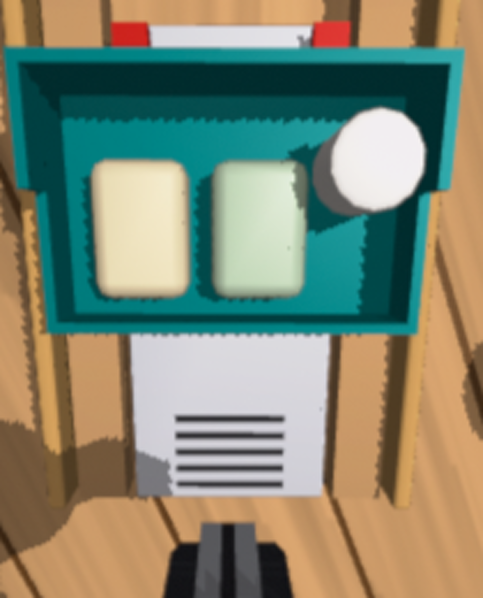

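move_arm --pt "0.2 0.1 1 0 0 0" --pt "0 0 2 0 0 0" --pt "0 0 2 0 0 0" --pt "0 0 2 0 0 0" --pt "0 0 2 0 0 0" --pt "0 0 1.5 0 0 0" --pt "0 0 1 0 0 0" --pt "0 0 0.5 0 0 0" --pt "0 0 0 0 0 0" --pt "0 0 0 0 0 0"

```text
time_s: 4.25
eef_pos: [546.3, -141.5, 35.8]
ee_rot: [0.0, 0.829, 0.559, 0.0]
force: [-0.5, -0.3, 0.4]
grip_width: 0.002
```

```bash
python3 st.py 2 wrist
```

```text
t 4.25 dock tip -112.0 0.1 35.8 F dock [-0.51, 0.38, 0.36] grip 0.0023000346878036364 tq [ 0.03 -0.   -0.01]
rot err [0.05 0.01 0.03]
```

View pics/wrist2.png

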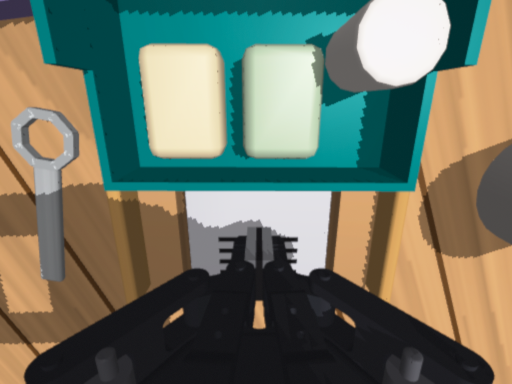

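The fingertips are centred over the grip lines at (258,245), with bare plate between them and the caddy wall at row 190. Now I'll press.

move_arm --pt "0 0 0.3 0 0 0" --pt "0 0 0.3 0 0 0" --pt "0 0 0.2 0 0 0" --pt "0 0 0.2 0 0 0" --pt "0 0 0.2 0 0 0" --pt "0 0 0.1 0 0 0" --pt "0 0 0.1 0 0 0" --pt "0 0 0 0 0 0" --pt "0 0 0 0 0 0" --pt "0 0 0 0 0 0"

```text
time_s: 5.3
eef_pos: [546.0, -141.4, 21.4]
ee_rot: [-0.0, 0.829, 0.559, -0.0]
force: [-0.2, -0.4, 2.3]
grip_width: -0.002
```

```bash
python3 st.py 3
```

```text
t 5.3 dock tip -112.0 0.5 21.4 F dock [-0.46, 0.05, 2.33] grip -0.0020003310797516707 tq [ 0.09  0.18 -0.06]
rot err [-0.   -0.    0.02]
```

move_arm --pt "0 0 0.1 0 0 0" --pt "0 0 0.1 0 0 0" --pt "0 0 0.1 0 0 0" --pt "0 0 0.1 0 0 0" --pt "0 0 0.1 0 0 0" --pt "0 0 0.1 0 0 0" --pt "0 0 0 0 0 0" --pt "0 0 0 0 0 0" --pt "0 0 0 0 0 0" --pt "0 0 0 0 0 0"

```text
time_s: 6.3
eef_pos: [546.0, -141.4, 15.4]
ee_rot: [0.0, 0.829, 0.559, 0.0]
force: [-1.4, -0.2, 3.2]
grip_width: -0.002
```

```bash
python3 st.py 3
```

```text
t 6.3 dock tip -112.0 0.4 15.4 F dock [-0.73, 1.24, 3.24] grip -0.0020115651757208843 tq [0.07 0.17 0.03]
rot err [0.01 0.   0.03]
```

move_arm --pt "0.3 0 0.05 0 0 0" --pt "0.3 0 0 0 0 0" --pt "0.3 0 0 0 0 0" --pt "0.3 0 0 0 0 0" --pt "0.3 0 0 0 0 0" --pt "0.3 0 0 0 0 0" --pt "0.3 0 0 0 0 0" --pt "0.3 0 0 0 0 0" --pt "0.3 0 0 0 0 0" --pt "0.3 0 0 0 0 0"

```text
time_s: 7.3
eef_pos: [557.1, -113.9, 14.8]
ee_rot: [0.0, 0.829, 0.559, -0.0]
force: [-2.9, -5.4, 3.3]
grip_width: -0.001
```

```bash
python3 st.py 4 wrist scene
```

```text
t 7.3 dock tip -82.4 0.4 14.8 F dock [-6.12, 0.69, 3.27] grip -0.0007868668036949287 tq [-0.99  0.36 -0.  ]
rot err [-0.    0.06  0.03]
```

View pics/wrist4.png

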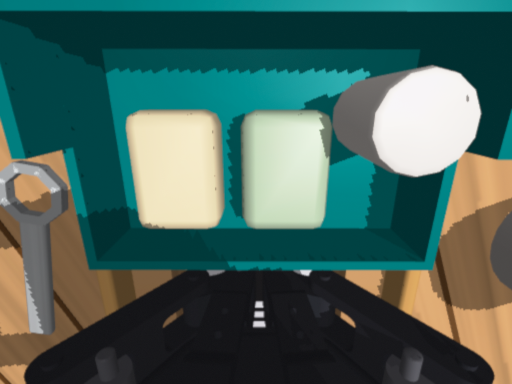

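View pics/scene4.png

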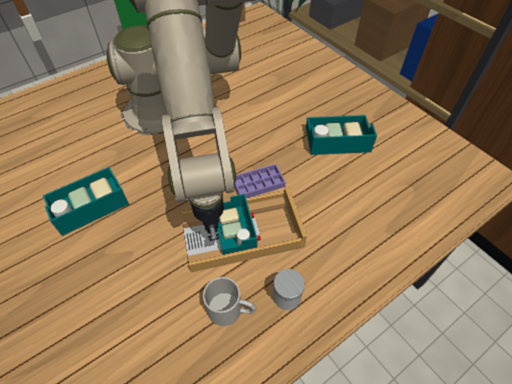

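Contact with the wall came at tip x of about -82, as predicted, with a push of about 6 N. The plate is held about 11 mm down. I'll keep pushing.

move_arm --pt "0.2 0 0 0 0 0" --pt "0.2 0 0 0 0 0" --pt "0.2 0 0 0 0 0" --pt "0.2 0 0 0 0 0" --pt "0.2 0 0 0 0 0" --pt "0.2 0 0 0 0 0" --pt "0.2 0 0 0 0 0" --pt "0.2 0 0 0 0 0" --pt "0.2 0 0 0 0 0" --pt "0.2 0 0 0 0 0"

```text
time_s: 8.4
eef_pos: [564.6, -95.6, 14.8]
ee_rot: [0.0, 0.829, 0.559, -0.0]
force: [-2.8, -7.3, 5.0]
grip_width: 0.003
```

```bash
python3 st.py 5 wrist top
```

```text
t 8.4 dock tip -62.6 0.4 14.8 F dock [-7.82, -0.19, 4.96] grip 0.003247767208757561 tq [-0.97  0.36 -0.04]
rot err [-0.    0.06  0.02]
```

View pics/wrist5.png

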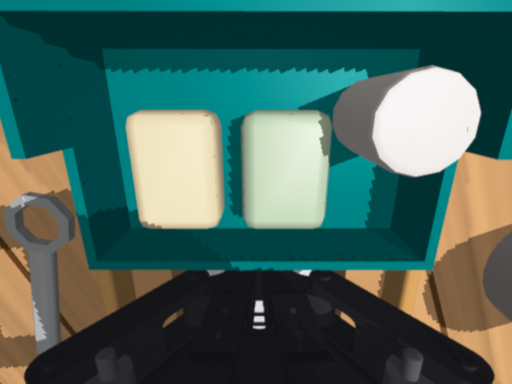

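The caddy moves with the fingers and its pixels haven't changed relative to the hand. It is square and its front is past the lugs. I'll carry on.

move_arm --pt "0.3 0 0 0 0 0" --pt "0.4 0 0 0 0 0" --pt "0.4 0 0 0 0 0" --pt "0.4 0 0 0 0 0" --pt "0.4 0 0 0 0 0" --pt "0.4 0 0 0 0 0" --pt "0.4 0 0 0 0 0" --pt "0.4 0 0 0 0 0" --pt "0.4 0 0 0 0 0" --pt "0.4 0 0 0 0 0"

```text
time_s: 9.5
eef_pos: [579.2, -59.4, 14.8]
ee_rot: [0.0, 0.829, 0.559, -0.0]
force: [-3.0, -7.2, 3.8]
grip_width: 0.001
```

```bash
python3 st.py 6
```

```text
t 9.5 dock tip -23.6 0.4 14.8 F dock [-7.75, 0.07, 3.77] grip 0.0008140884587396423 tq [-0.97  0.45 -0.05]
rot err [-0.01  0.06  0.01]
```

move_arm --pt "0.4 0 0 0 0 0" --pt "0.4 0 0 0 0 0" --pt "0.4 0 0 0 0 0" --pt "0.4 0 0 0 0 0" --pt "0.4 0 0 0 0 0" --pt "0.4 0 0 0 0 0" --pt "0.4 0 0 0 0 0" --pt "0.4 0 0 0 0 0" --pt "0.3 0 0 0 0 0" --pt "0.2 0 0 0 0 0"

```text
time_s: 10.5
eef_pos: [593.0, -25.1, 14.8]
ee_rot: [0.0, 0.829, 0.559, -0.001]
force: [-3.2, -7.3, 4.8]
grip_width: -0.004
```

```bash
python3 st.py 7 wrist scene
```

```text
t 10.5 dock tip 13.4 0.5 14.8 F dock [-7.97, 0.17, 4.79] grip -0.0035778808046077392 tq [-1.01  0.36  0.01]
rot err [-0.02  0.07  0.02]
```

View pics/wrist7.png

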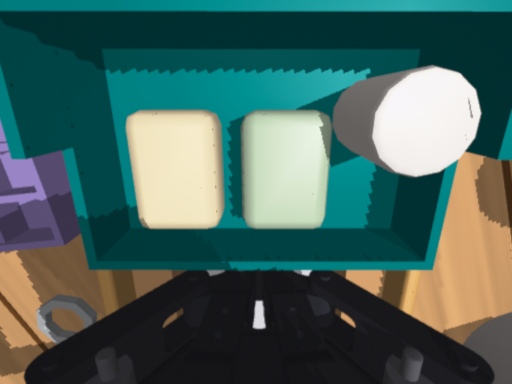

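View pics/scene7.png

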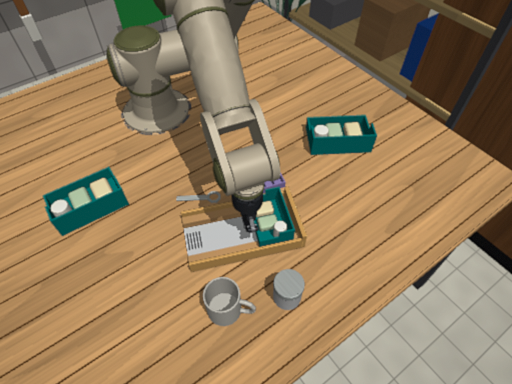

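move_arm --pt "0.3 0 0 0 0 0" --pt "0.3 0 0 0 0 0" --pt "0.3 0 0 0 0 0" --pt "0.2 0 0 0 0 0" --pt "0.2 0 0 0 0 0" --pt "0.2 0 0 0 0 0" --pt "0.1 0 0 0 0 0" --pt "0.1 0 0 0 0 0" --pt "0 0 0 0 0 0" --pt "0 0 0 0 0 0"

```text
time_s: 11.6
eef_pos: [599.4, -9.4, 14.8]
ee_rot: [0.0, 0.829, 0.559, -0.001]
force: [-2.6, -6.5, 4.2]
grip_width: 0.004
```

```bash
python3 st.py 8 top wrist; python3 -c "
import cv2
a=cv2.imread('pics/top8.png')[120:220,220:350];cv2.imwrite('pics/top8c.png',cv2.resize(a,None,fx=6,fy=6,interpolation=cv2.INTER_CUBIC))"
```

```text
t 11.6 dock tip 30.4 0.5 14.8 F dock [-6.98, -0.04, 4.23] grip 0.00431097084683401 tq [-0.91  0.35 -0.01]
rot err [-0.02  0.06  0.01]
```

View pics/top8c.png

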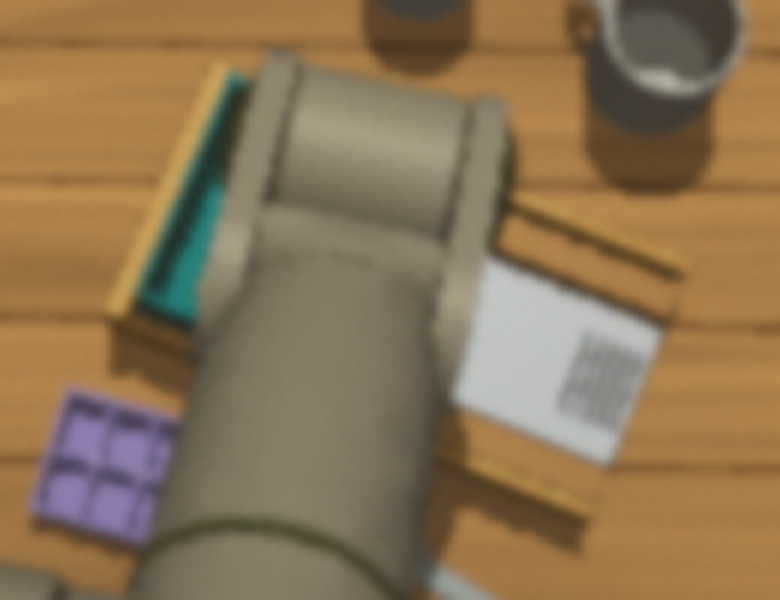

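View pics/wrist8.png

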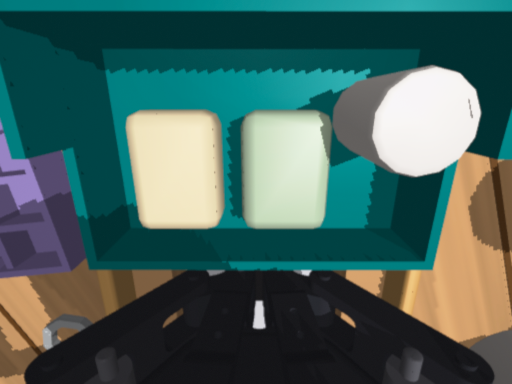

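The caddy's +x rim is almost at the stop in the top crop, around (160,280). I'll estimate its position from the wrist view, rim at (90,269) to (433,269).

```bash
python3 - <<'E'
from h import *
p=np.load('dock.npy')
C=np.array([(90,270,-45,70,63),(433,270,-45,-70,63)],float)
def g(t):
    P=C[:,2:].copy();P[:,0]+=t[0];P[:,1]+=t[1];return (proj('wrist',d2w(p,P))-C[:,:2]).ravel()
q=least_squares(g,[80,0]);print('caddy',q.x,q.fun)
E
```

```text
caddy [88.97548096  0.0934249 ] [-1.27490904  0.29258343  1.27313977  0.29239648]
```

The estimates put it at 87 to 89, and home is 83 to 91. I'll back off from the wall with the plate still held down, then lift straight up.

move_arm --pt "-0.2 0 0 0 0 0" --pt "-0.3 0 0 0 0 0" --pt "-0.3 0 0 0 0 0" --pt "0 0 0 0 0 0" --pt "0 0 -0.3 0 0 0" --pt "0 0 -0.3 0 0 0" --pt "0 0 -0.3 0 0 0" --pt "0 0 -0.3 0 0 0" --pt "0 0 -0.4 0 0 0" --pt "0 0 0 0 0 0"

```text
time_s: 12.7
eef_pos: [596.8, -16.2, 31.3]
ee_rot: [0.0, 0.829, 0.559, 0.0]
force: [0.4, 0.3, -0.4]
grip_width: -0.001
```

```bash
python3 st.py 9 wrist
```

```text
t 12.7 dock tip 23.1 0.3 31.3 F dock [0.43, -0.28, -0.36] grip -0.0011258175312479257 tq [-0.01  0.02 -0.03]
rot err [ 0.03 -0.01  0.02]
```

move_arm --pt "0 0 -1 0 0 0" --pt "0 0 -2 0 0 0" --pt "0 0 -2 0 0 0" --pt "-1 0 -2 0 0 0" --pt "-2 0 -2 0 0 0" --pt "-3 0 -2 0 0 0" --pt "-3 0 -1 0 0 0" --pt "-2 0 0 0 0 0" --pt "-1 0 0 0 0 0" --pt "0 0 0 0 0 0"

```text
time_s: 13.75
eef_pos: [551.3, -128.1, 150.9]
ee_rot: [-0.0, 0.83, 0.558, -0.0]
force: [0.7, 0.5, -0.9]
grip_width: 0.001
```

```bash
python3 st.py 10 wrist scene;  python3 -c "
import cv2
a=cv2.imread('pics/scene10.png')[155:275,170:310];cv2.imwrite('pics/scene10c.png',cv2.resize(a,None,fx=5,fy=5,interpolation=cv2.INTER_CUBIC))"
```

```text
t 13.75 dock tip -97.7 0.5 150.9 F dock [0.75, -0.44, -0.89] grip 0.0008414228898361892 tq [-0.   -0.03  0.  ]
rot err [-0.01 -0.   -0.06]
```

View pics/wrist10.png

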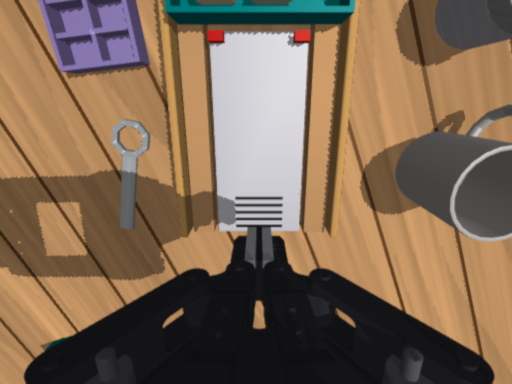

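View pics/scene10c.png

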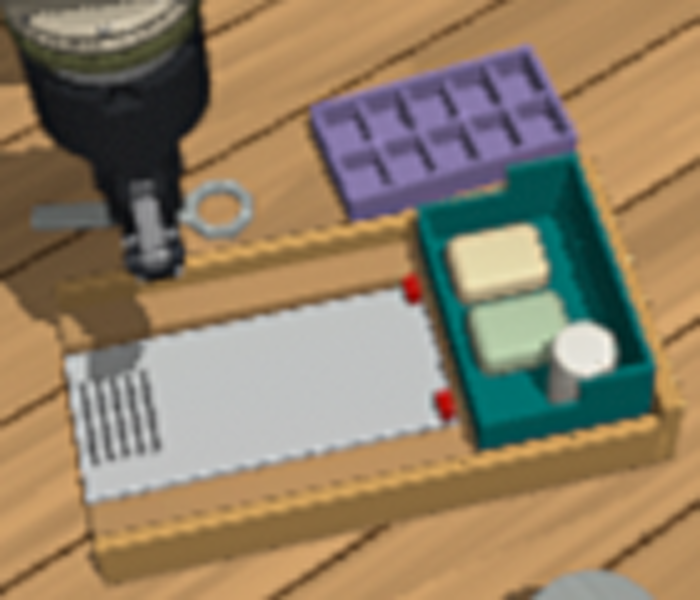

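In the scene crop the lugs at (411,287) and (445,405) and the plate corners at (67,355) and (88,500) are at the same pixels as at the start. The catch is therefore fully up, behind the caddy. The hand is clear at z = 151 mm.

```bash
python3 - <<'E'
from h import *
a=cv2.imread('pics/scene0.png');b=cv2.imread('pics/scene10.png');d=cv2.absdiff(a,b).max(2)
for n,(x0,x1,y0,y1) in dict(mug=(200,255,278,325),tin=(272,305,270,308),tray=(240,285,165,190),openerR=(208,221,190,203),lugs=(249,264,210,240)).items(): print(n,d[y0:y1,x0:x1].mean().round(2),d[y0:y1,x0:x1].max())
order.finish_job()
E
```

```text
mug 0.98 3
tin 0.97 3
tray 5.6 207
openerR 1.77 40
lugs 98.64 199
the job is handed in; nothing more can be done
```

The caddy is home at the end stop, the lugs have sprung up behind it, and the job is handed in. I pressed the plate about 11 mm down with the closed fingertips. Holding it there, I pushed the caddy along past the lugs, backed off 8 mm with the plate still down, then lifted straight up.

**Last checks:**
- **Caddy:** I put its origin at dock x of about 87 to 89 mm (home is 83 to 91 mm). It looked square and flat throughout.
- **Catch:** after release, the lugs and plate edge sit at the same pixels as at the start, so the catch is fully up.
- **Forces and time:** readings at the end of each move peaked at about 8 N push and 5 N press. The clock was about 14 s.
- **Hand:** clear of everything at z = 151 mm.
- **Mug and tin:** unchanged in the before-and-after picture comparison.
- **Tray and opener:** the comparison was not clean. The mean difference was 5.6 (peak 207) for the tray and 1.8 (peak 40) for the opener. I think the caddy's new position overlaps the tray box and the hand's shadow falls near the opener, but I did not confirm it. In the pictures both look to be at the same pixels as before.
- **Lugs in that comparison:** they differ strongly, as expected with the caddy moved out of that area.

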